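Hold the set-screw collar on the turntable shaft's flat

TASK

The studio turntable is being put back together. First pinch the upright drive shaft by its two flats and turn it until one flat squarely faces the front of the green housing, where the red line is, and let go of the shaft. Then lift only the top collar off the pile, slide it level down over the shaft with its red thumbscrew pointing along that red line so that the screw sits on the flat, press it well down against the brass spring washer (well past half of its travel) and finish while still gripping it and holding it pressed there, leaving the other collars and things alone.

Things in the scene. Friction and masses are not known exactly. Their poses are not given: they have to be found in the camera images.
- drive: Turntable drive, fixed: green housing 120 x 120 x 50 mm with a dark ring (52 mm diameter, 7 mm high) round the shaft. Origin under its centre on the table, z up. Its front is its own -x side: a red line runs on top from the ring to the front edge and down the front face. It stands turned by up to 0.4 rad, so its front does not face the robot exactly.
- shaft_top (a point): Centre of the top end of the upright steel shaft, 128 mm above the table, on the drive's axis. Shaft: 26 mm diameter with two parallel flats (double-D), 18 mm across the flats, each 19 mm wide, bare from the washer (top at 72 mm) to the top; 3 mm chamfer at the top end. Pinched across the flats the fingers read 18 mm, over the round 26 mm.
- shaft (a joint): Angle of the shaft about its vertical axis (rad), positive anticlockwise from above, measured from the drive. At 0 the flats' normals lie along the drive's x axis: one flat faces the front. It starts 0.5 to 1.4 rad away on the positive side. It turns with light friction (0.06 N m) and stays where it is left.
- washer (a joint): How far the brass spring washer (44 mm diameter, 5 mm thick, round the shaft) is pressed down (m): 0 at rest, its top then 72 mm above the table; 0.010 at its stop, top at 62 mm. The spring pushes up with 3 N at the start and 8 N at the stop (500 N/m), so it lifts a collar that is let go.
- collar_top: Uppermost of three loose aluminium collars: 52 mm diameter, 28 mm high, about 0.15 kg. Origin at the centre of its underside (64 mm above the table), z up. Double-D bore right through, 29 mm round, 21 mm across its flats, which face along its x axis. Outer flats, 18 mm wide, 53 mm apart, on its +y and -y sides are for gripping from above.
- collar_top_screw (a point): Outer end of the top collar's red thumbscrew knob (16 mm diameter), which sticks out on the collar's -x side: 44 mm from the collar's axis, 14 mm above its underside.
- collar_mid: The middle collar of the pile, the same but with a black screw, underside 36 mm above the table, screw in any direction of about a right angle either way from the front; stays.
- collar_low: The lowest collar of the pile, the same with a black screw, underside 8 mm above the table; stays.
- stand: Round wooden stand under the pile, fixed, 84 mm diameter and 8 mm thick, with a dowel of 16 mm diameter up to 58 mm above the table, inside the two lower collars only. Origin under its centre.
- jar_white: White paint jar, 64 mm diameter, 85 mm high, bystander. Origin under its centre.
- jar_blue: Blue paint jar, 60 mm diameter, 75 mm high, bystander. Origin under its centre.
- cup: White cup, 72 mm diameter, 85 mm high, bystander. Origin under its centre.
- knife: Palette knife lying flat, 180 mm long, bystander.
- screwdriver: Screwdriver lying flat, 160 mm long, bystander.
Things that resemble listed ones, but are neither listed nor needed, are in the scene too. There is more than one size of the drive; the one meant has the size given above.

How it is judged:
By the outcome, as a careful person would: the job done as asked, in the order asked, and still so for the second after the job is handed in, while the arm keeps its last pose, push and grip.
It also fails if it takes over 61 s, if anything falls off the work surface, if the arm or the gripper's body presses on something with over 40 N, if the wrist force passes 120 N, or if a joint passes its speed limit or range.

ROBOT

A 6-joint arm with a two-finger parallel gripper is mounted at the origin on the work surface. World frame = base frame: x ahead of the robot, y to its left, z up, the work surface at z = 0. Lengths are in mm, angles in rad, forces in N, time in s.
With the tool pointing down it reaches from about 250 to 775 mm from the base axis. Payload 4 kg.
Tool frame: the origin (TCP) lies midway between the tips of the shut fingers; the grasp point (between the pads) lies 19 mm behind it; z points along the fingers, y is the line along which they close (so a half turn about z gives the same grasp; the last joint's range is limited). The gripper opens to 85 mm and grips with 20 to 120 N. Pads are 22 mm wide; open, the fingers measure 114 mm over their backs; the gripper's body (76 mm by 85 mm) begins 54 mm behind the grasp point. The pads swing forward as they close: fully open they stand 13 mm farther back than shut.
Start: joints at [1.189, 0.087, 1.371, -0, 1.684, -0.103], TCP at [151.37, 528.777, 231.341] pointing down, gripper open.
Joint ranges: [-3.1, 3.1], [-0.76, 2.03], [0.27, 2.55], [-1.08, 4.22], [0.17, 2.65], [-2.57, 2.57]. Speed limits (rad/s): [2.79, 2.79, 3.14, 3.14, 3.14, 3.14].

INTERFACE

Orientations are given as a 3x3 rotation matrix whose columns are the frame's x, y, z axes.
In Python, from rig import arm gives the robot as it stands.
- The arm moves only by the tool step_arm, never from a script. Its argument "series" is a list of rows, each a list of 2 entries, a list of its own where there are three numbers: the shift along the world's x, y, z in mm, then the turn, a rotation vector about the world's x, y, z in degrees. In form: [[[tx, ty, tz], [ax, ay, az]], ...]. A call has 1 to 20 rows; each row shifts and turns the commanded pose from where the row before left it; what a row does not reach is not made up. A row lasts 1/12 s, in which the tool goes at most 41.7 mm and 7.16 degrees, less where a joint would pass 70% of its speed; a pose out of reach is approached as far as the arm can. A call is refused whole if a number of a shift passes 41.7 or a number of a turn 7.16, either way. A call with a gripper value outside its range is refused whole. "jaw" is the finger opening in mm, from 0 to 85.4, set as the call begins (left out, the last holds). The fingers move at their own pace and stop on an object; "force" is the grip in N (left out, the last holds). Time passes only in rows, so rows that do not move let the fingers close. It gives the time, the measured TCP pose, the force, the opening and the grip force at its end, in the units of the state.
- arm.observe(): the state, without advancing time (a new reading comes with each control period).
- arm.read_camera(name): name is "scene" or "side" or "wrist"; returns the picture (420x560x3 uint8, blue, green, red); there is no depth.
- arm.camera_params(name): a dict with "intrinsics" (3x3 intrinsics, pixels), "rvec" (rotation vector, rad) and "tvec" (3), from world to camera coordinates, as OpenCV has them; the wrist camera has in their place "tool_from_camera" (4x4, takes a point from camera to tool coordinates, whose origin is the TCP and whose axes are the flange's). Camera axes: x right, y down, z forward; pixel columns grow to the right and rows downward; lengths in mm; the calibration is good to about 2 mm. A picture is of the moment at which its call begins: read the wrist's pose just before it. camera_params takes no time and is no camera call.
- arm.finish_job(): hands the job in; it is judged then, once.
The state is a dict: "time_s": time; "q": joint angles; "qd": joint speeds; "tau": joint torques, N m; "eef_pos": TCP position; "eef_rot": TCP orientation; "force": force on the tool from outside, world axes, zero at the start; "ft_torque": the same for the moment, N m; "opening": opening from 0.0 (shut) to 1.0 (fully open); "gripper_force": force on a finger pad.
Only numpy, scipy, OpenCV 4.12 (cv2) and the standard library are available. Lean on these libraries where they do the work, as an engineer would, in place of code of your own. Each camera call takes 0.05 s, during which the arm holds its last target. There are 200 camera calls.

## Working session

There is one attempt and no reset: what is moved stays moved. The work goes in short steps, Python scripts to look and compute and a tool call to move; the robot and the scene stay as the last step left them, time stands still between calls to the robot, and variables do not carry over. Pictures are saved under pics/ and viewed, at most 10 in all, crops included, and the job is handed in when it is done.

Besides the shell and the picture viewer there is one more tool, called after "Emit:" by a JSON object that holds its "name" and its "arguments", one argument or row to a line. step_arm: Moves the arm, as the interface text tells. Its arguments: {"type":"object","properties":{"series":{"type":"array"},"jaw":{"type":"number"},"force":{"type":"number"}},"required":["series"]}

```bash
mkdir -p pics; ls; python3 - <<'E'
from rig import arm
import cv2,numpy as np
a=arm.read_camera("scene");b=arm.read_camera("side")
cv2.imwrite("pics/scene.png",a);cv2.imwrite("pics/side.png",b)
cv2.imwrite("pics/w0.png",arm.read_camera("wrist"))
for n in ("scene","side","wrist"):print(arm.camera_params(n))
s=arm.observe();print(s["time_s"],s["eef_pos"],s["eef_rot"],s["force"],s["opening"])
E
```

```text
pics
{'intrinsics': array([[496.32877001,   0.        , 282.94126544],
       [  0.        , 496.32877001, 208.59636605],
       [  0.        ,   0.        ,   1.        ]]), 'rvec': array([ 1.54369684,  2.26350334, -0.68210569]), 'tvec': array([ 193.99716366, -350.75959456, 1508.840608  ])}
{'intrinsics': array([[456.3039866 ,   0.        , 284.28448242],
       [  0.        , 456.3039866 , 205.69700098],
       [  0.        ,   0.        ,   1.        ]]), 'rvec': array([ 2.10157592, -0.19124095,  0.07451775]), 'tvec': array([-516.61321332,  158.84930991, 1172.81654893])}
{'intrinsics': array([[367.24304247,   0.        , 277.57345555],
       [  0.        , 367.24304247, 210.16956479],
       [  0.        ,   0.        ,   1.        ]]), 'tool_from_camera': array([[-2.51095510e-04, -9.57810766e-01, -2.87399500e-01,
         7.29478668e+01],
       [ 9.99999954e-01, -1.91898496e-04, -2.34144641e-04,
         1.51322556e+00],
       [ 1.69114726e-04, -2.87399546e-01,  9.57810771e-01,
        -1.41540880e+02],
       [ 0.00000000e+00,  0.00000000e+00,  0.00000000e+00,
         1.00000000e+00]])}
0.15 [151.21641308 528.40381893 230.35983805] [[-9.61390572e-01  2.75186687e-01 -6.74120346e-04]
 [ 2.75187442e-01  9.61389199e-01 -1.63703523e-03]
 [ 1.97601718e-04 -1.75933969e-03 -9.99998433e-01]] [ 0.55601152 -0.55918207  0.07896507] 1.001813015552411
```

View pics/scene.png

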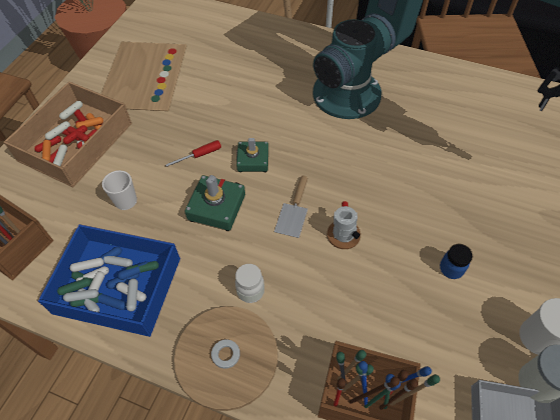

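View pics/side.png

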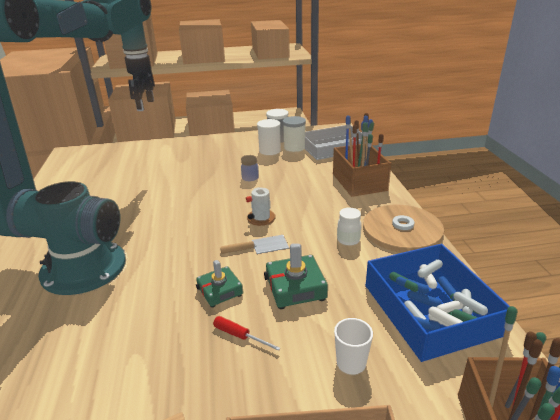

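The scene view shows the large drive at (215,200) with its shaft top near (211,181). The pile is at (345,225), with its collar top near (345,213) and the red screw at (345,205). In the side view the shaft top is at (296,247) and the collar top at (261,193). The smaller drive, at scene (253,155), is a decoy.

```bash
cat > h.py <<'E'
from rig import arm
import cv2,numpy as np
def cam(n,s=None):
    p=arm.camera_params(n);K=p["intrinsics"]
    if n!="wrist":
        R=cv2.Rodrigues(p["rvec"])[0];return K,R.T,-R.T@p["tvec"]
    T=p["tool_from_camera"];E=np.array(s["eef_rot"]);return K,E@T[:3,:3],E@T[:3,3]+s["eef_pos"]
def plane(c,uv,z):
    K,R,o=c;d=np.c_[np.atleast_2d(uv),np.ones(len(np.atleast_2d(uv)))]@np.linalg.inv(K).T@R.T
    return o+d*((z-o[2])/d[:,2])[:,None]
def proj(c,X):
    K,R,o=c;x=(np.atleast_2d(X)-o)@R@K.T;return x[:,:2]/x[:,2:]
def look(name,grid=None):
    s=arm.observe();im=arm.read_camera("wrist");cv2.imwrite(f"pics/{name}.png",im);return s,im,cam("wrist",s)
E
python3 - <<'E'
from h import *
np.set_printoptions(precision=1,suppress=True)
S=cam("scene");D=cam("side")
print(plane(S,[[211,181]],128),plane(D,[[296,246]],128))
print(plane(S,[[345,212]],92),plane(D,[[261,193]],92))
a=cv2.imread("pics/scene.png")
for n,c,roi in (("scene",S,(170,150,260,240)),("side",D,(262,240,335,315))):
    im=cv2.imread(f"pics/{n}.png");h=cv2.cvtColor(im,cv2.COLOR_BGR2HSV)
    x0,y0,x1,y1=roi;m=cv2.inRange(h,(60,90,20),(90,255,255))[y0:y1,x0:x1]
    k=max(cv2.findContours(m,0,2)[0],key=cv2.contourArea)
    q=cv2.approxPolyDP(cv2.convexHull(k),4,True)[:,0]+[x0,y0]
    print(n,q.tolist(),plane(c,q,50)[:,:2].tolist())
    r=cv2.inRange(h,(0,150,90),(8,255,255))|cv2.inRange(h,(172,150,90),(180,255,255))
    for i in cv2.connectedComponentsWithStats(r)[2:4]:print(i.round().astype(int).tolist())
E
```

```text
[[ 527.6 -182.   128. ]] [[ 521.4 -190.9  128. ]]
[[472.7 135.   92. ]] [[481.  129.2  92. ]]
scene [[201, 178], [243, 186], [228, 230], [187, 217]] [[480.01250403402923, -244.87597384133002], [464.06644162359476, -134.02551736956994], [595.7846686333097, -114.51634355156236], [598.6392524427862, -223.24085958199984]]
[[0, 0, 560, 420, 234110], [108, 28, 1, 1, 1], [96, 39, 3, 3, 3], [168, 49, 8, 5, 36], [157, 77, 8, 6, 40], [74, 110, 13, 13, 87], [63, 125, 34, 19, 347], [49, 136, 12, 10, 66], [192, 141, 29, 17, 239], [35, 142, 8, 10, 58], [77, 142, 5, 6, 23], [49, 149, 9, 14, 51], [219, 179, 6, 8, 25], [342, 201, 6, 5, 23], [0, 226, 11, 14, 48], [335, 391, 7, 14, 37], [390, 391, 3, 3, 4], [336, 394, 1, 1, 1], [335, 398, 1, 1, 1]]
[[280, 210], [108, 28], [97, 40], [172, 51], [161, 80], [79, 116], [77, 134], [55, 140], [207, 149], [39, 147], [79, 145], [53, 156], [221, 182], [345, 203], [5, 233], [338, 397], [391, 392], [336, 394], [335, 398]]
side [[312, 256], [326, 285], [325, 297], [278, 306], [272, 279], [302, 257]] [[571.1132649482911, -133.34367206810543], [578.4699021826291, -243.24405064226505], [566.8509958317995, -280.7256871715399], [463.0738406400151, -288.5305819658156], [463.25177680799277, -199.34932509518762], [546.5198153883374, -132.43041560277584]]
[[0, 0, 560, 420, 234364], [353, 138, 3, 29, 64], [377, 148, 4, 16, 42], [246, 196, 5, 6, 22], [270, 273, 15, 8, 40], [203, 283, 8, 4, 15], [271, 287, 1, 3, 3], [202, 288, 1, 4, 4], [203, 294, 1, 1, 1], [213, 316, 36, 23, 414], [513, 357, 15, 48, 152], [550, 405, 10, 15, 78], [512, 407, 1, 1, 1]]
[[279, 209], [354, 152], [378, 156], [248, 199], [277, 276], [207, 284], [271, 288], [202, 290], [203, 294], [230, 327], [521, 375], [556, 413], [512, 407]]
```

Emit:
{"name": "step_arm", "arguments": {
  "series": [
    [[20,-25,0],[0,0,0]],
    [[20,-25,0],[0,0,0]],
    [[20,-25,0],[0,0,0]],
    [[20,-25,0],[0,0,0]],
    [[20,-25,0],[0,0,0]],
    [[20,-25,0],[0,0,0]],
    [[20,-25,0],[0,0,0]],
    [[20,-25,0],[0,0,0]],
    [[20,-25,0],[0,0,0]],
    [[20,-25,0],[0,0,0]],
    [[20,-25,0],[0,0,0]],
    [[20,-25,0],[0,0,0]],
    [[20,-25,0],[0,0,0]],
    [[20,-25,0],[0,0,0]],
    [[20,-25,0],[0,0,0]],
    [[20,-25,0],[0,0,0]],
    [[0,0,0],[0,0,0]],
    [[0,0,0],[0,0,0]]
  ]
}}

```text
time_s: 1.65
eef_pos: [471.7, 127.6, 230.6]
eef_rot: [[-0.96, 0.278, -0.002], [0.278, 0.96, 0.0], [0.002, -0.0, -1.0]]
force: [-0.1, -0.6, -0.4]
opening: 1.001
gripper_force: 0.0
```

```bash
python3 - <<'E'
from h import *
s,im,c=look("w1");print(s["eef_pos"])
E
```

```text
[471.72928884 127.584502   230.60310343]
```

View pics/w1.png

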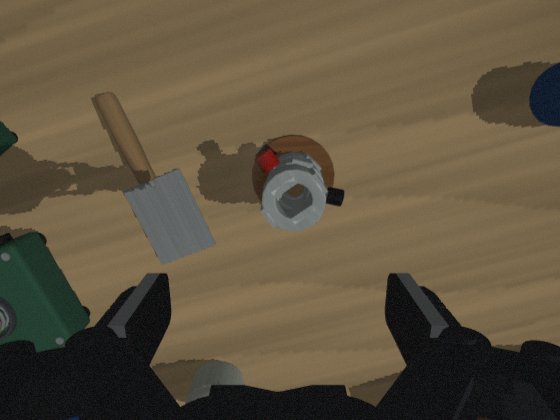

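Emit:
{"name": "step_arm", "arguments": {
  "series": [
    [[3,-20,0],[0,0,0]],
    [[3,-20,0],[0,0,0]],
    [[3,-20,0],[0,0,0]],
    [[3,-20,0],[0,0,0]],
    [[3,-20,0],[0,0,0]],
    [[3,-20,0],[0,0,0]],
    [[3,-20,0],[0,0,0]],
    [[3,-20,0],[0,0,0]],
    [[3,-20,0],[0,0,0]],
    [[3,-20,0],[0,0,0]],
    [[3,-20,0],[0,0,0]],
    [[3,-20,0],[0,0,0]],
    [[3,-20,0],[0,0,0]],
    [[3,-20,0],[0,0,0]],
    [[3,-20,0],[0,0,0]],
    [[3,-15,0],[0,0,0]],
    [[0,0,0],[0,0,0]],
    [[0,0,0],[0,0,0]],
    [[0,0,0],[0,0,0]]
  ]
}}

```text
time_s: 3.28
eef_pos: [519.4, -184.9, 231.3]
eef_rot: [[-0.962, 0.274, -0.0], [0.274, 0.962, 0.001], [0.0, 0.001, -1.0]]
force: [-0.7, 0.4, -0.3]
opening: 1.001
gripper_force: 0.0
```

```bash
python3 - <<'E'
from h import *
s,im,c=look("w2");print(s["eef_pos"],s["time_s"])
E
```

```text
[ 519.38334526 -184.9150571   231.32868218] 3.2833
```

View pics/w2.png

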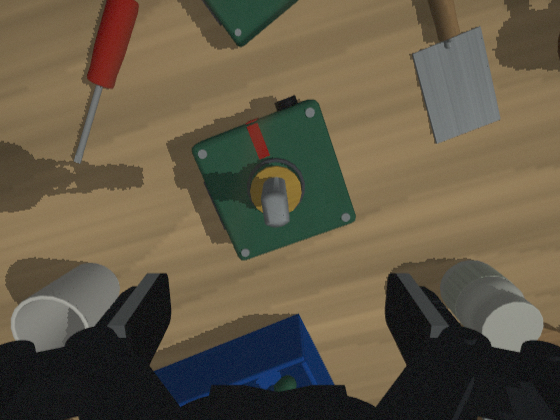

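The first wrist view has the top collar's ring at about (294,198) and the red screw at (268,160). The middle collar's black screw is at (336,196). The second shows the drive with its red line at (258,140), the brass washer at (275,190) and the shaft top at about (275,215).

```bash
python3 - <<'E'
from h import *
np.set_printoptions(precision=2,suppress=True)
R=np.array([[-0.96,0.278,0],[0.278,0.96,0],[0,0,-1.]])
c1=cam("wrist",dict(eef_pos=[471.73,127.58,230.6],eef_rot=R))
R2=np.array([[-0.962,0.274,0],[0.274,0.962,0],[0,0,-1.]])
c2=cam("wrist",dict(eef_pos=[519.38,-184.92,231.33],eef_rot=R2))
a=cv2.imread("pics/w1.png");b=cv2.imread("pics/w2.png")
def red(im,x0,y0,x1,y1):
    h=cv2.cvtColor(im,cv2.COLOR_BGR2HSV);r=cv2.inRange(h,(0,150,60),(8,255,255))|cv2.inRange(h,(172,150,60),(180,255,255))
    m=np.zeros_like(r);m[y0:y1,x0:x1]=r[y0:y1,x0:x1];return np.argwhere(m)[:,::-1].astype(float)
col=plane(c1,[[294,198]],92)[0];p=red(a,240,140,300,180)
q=plane(c1,p,78).mean(0);d=q-col;print("collar",col,"screw",q,np.hypot(*d[:2]),"dir",np.arctan2(d[1],d[0]))
h=cv2.cvtColor(b,cv2.COLOR_BGR2HSV);m=cv2.inRange(h,(60,90,20),(90,255,255));m[:90]=0;m[270:]=0;m[:,:180]=0;m[:,370:]=0
P=np.argwhere(m)[:,::-1].astype(float);hull=cv2.convexHull(P.astype(np.float32))[:,0]
X=plane(c2,hull,50)[:,:2];print("rect",cv2.minAreaRect(X.astype(np.float32)))
L=plane(c2,red(b,235,105,280,165),50)[:,:2]
# drop front-face part by keeping near pixels
v=cv2.fitLine(L.astype(np.float32),2,0,.01,.01).ravel();print("line",v,np.arctan2(-v[1]*np.sign(v[0])*-1,abs(v[0])),L.min(0),L.max(0))
br=cv2.inRange(h,(15,110,60),(32,255,255));br[:150]=0;br[240:]=0;br[:,:235]=0;br[:,320:]=0
k=max(cv2.findContours(br,0,2)[0],key=cv2.contourArea);e=cv2.minEnclosingCircle(k);print("washer",e,plane(c2,[e[0]],72))
print("top",plane(c2,[[275,215]],128))
z1=cv2.resize(a[130:250,230:360],None,fx=3,fy=3,interpolation=2);z2=cv2.resize(b[155:245,225:325],None,fx=4,fy=4,interpolation=2)
cv2.imwrite("pics/z.png",np.hstack([z1,z2]))
E
```

```text
collar [476.78 141.1   92.  ] screw [444.5  128.43  78.  ] 34.677782926835974 dir -2.7677102251118195
rect ((518.4337768554688, -185.45465087890625), (116.78319549560547, 116.87545776367188), 4.765667915344238)
line [   1.      0.08  476.66 -189.35] 0.081101686 [ 458.91 -195.16] [ 492.67 -183.22]
washer ((275.5, 190.7413787841797), 25.641653060913086) [[ 519.54 -185.28   72.  ]]
top [[ 523.18 -186.37  128.  ]]
```

View pics/z.png

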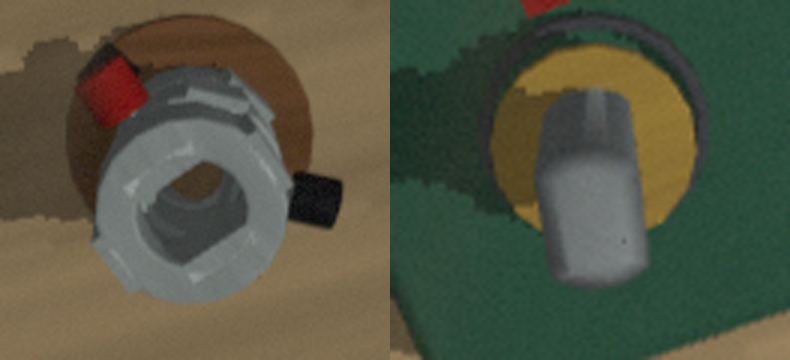

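The left half of the crop shows the top collar's ring and double-D bore, with the red screw to the upper left. The right half shows the shaft top centred at about (276.8,209) in the full image, its flats running nearly vertical. The flat normal is about 1.43 rad in the world and the drive yaw about 0.083, so I'll turn about -77°.

Emit:
{"name": "step_arm", "arguments": {
  "series": [
    [[0,-1,-17],[0,0,4]],
    [[0,0,-17],[0,0,4]],
    [[0,0,-17],[0,0,0]],
    [[0,0,-17],[0,0,0]],
    [[0,0,-17],[0,0,0]],
    [[0,0,-17],[0,0,0]],
    [[0,0,-17],[0,0,0]],
    [[0,0,-17],[0,0,0]],
    [[0,0,0],[0,0,0]],
    [[0,0,0],[0,0,0]]
  ],
  "jaw": 85
}}

```text
time_s: 4.17
eef_pos: [518.7, -185.9, 94.6]
eef_rot: [[-0.99, 0.138, -0.002], [0.138, 0.99, 0.001], [0.002, 0.001, -1.0]]
force: [-0.0, -0.3, 0.9]
opening: 0.999
gripper_force: 0.0
```

Emit:
{"name": "step_arm", "arguments": {
  "series": [
    [[0,0,0],[0,0,0]],
    [[0,0,0],[0,0,0]],
    [[0,0,0],[0,0,0]],
    [[0,0,0],[0,0,0]],
    [[0,0,0],[0,0,0]],
    [[0,0,0],[0,0,0]],
    [[0,0,0],[0,0,0]],
    [[0,0,0],[0,0,0]],
    [[0,0,0],[0,0,0]],
    [[0,0,0],[0,0,0]],
    [[0,0,0],[0,0,0]],
    [[0,0,0],[0,0,0]]
  ],
  "jaw": 10,
  "force": 40
}}

```text
time_s: 5.17
eef_pos: [519.7, -186.9, 96.1]
eef_rot: [[-0.99, 0.139, 0.001], [0.139, 0.99, 0.001], [-0.001, 0.001, -1.0]]
force: [-1.2, 3.7, 6.4]
opening: 0.205
gripper_force: 41.1
```

Emit:
{"name": "step_arm", "arguments": {
  "series": [
    [[0,0,0],[0,0,-4]],
    [[0,0,0],[0,0,-5]],
    [[0,0,0],[0,0,-5]],
    [[0,0,0],[0,0,-5]],
    [[0,0,0],[0,0,-5]],
    [[0,0,0],[0,0,-5]],
    [[0,0,0],[0,0,-5]],
    [[0,0,0],[0,0,-5]],
    [[0,0,0],[0,0,-5]],
    [[0,0,0],[0,0,-5]],
    [[0,0,0],[0,0,-5]],
    [[0,0,0],[0,0,-5]],
    [[0,0,0],[0,0,-5]],
    [[0,0,0],[0,0,-5]],
    [[0,0,0],[0,0,-5]],
    [[0,0,0],[0,0,-3.2]],
    [[0,0,0],[0,0,0]],
    [[0,0,0],[0,0,0]],
    [[0,0,0],[0,0,0]]
  ]
}}

```text
time_s: 6.75
eef_pos: [519.9, -186.7, 96.1]
eef_rot: [[-0.084, 0.996, 0.001], [0.996, 0.084, 0.001], [0.001, 0.002, -1.0]]
force: [-0.2, 3.8, 5.8]
opening: 0.205
gripper_force: 41.0
```

Emit:
{"name": "step_arm", "arguments": {
  "series": [
    [[0,0,0],[0,0,0]],
    [[0,0,0],[0,0,0]],
    [[0,0,0],[0,0,0]],
    [[0,0,0],[0,0,0]],
    [[0,0,0],[0,0,0]],
    [[0,0,0],[0,0,0]],
    [[0,0,0],[0,0,0]],
    [[0,0,0],[0,0,0]],
    [[0,0,20],[0,0,0]],
    [[0,0,20],[0,0,0]],
    [[0,0,20],[0,0,0]],
    [[0,0,20],[0,0,0]],
    [[0,0,20],[0,0,0]],
    [[0,0,20],[0,0,0]],
    [[0,0,20],[0,0,0]],
    [[0,0,0],[0,0,0]],
    [[0,0,0],[0,0,0]],
    [[0,0,0],[0,0,0]]
  ],
  "jaw": 85
}}

```text
time_s: 8.25
eef_pos: [519.0, -187.0, 234.2]
eef_rot: [[-0.084, 0.996, -0.001], [0.996, 0.084, 0.001], [0.001, -0.001, -1.0]]
force: [0.3, 0.3, -0.1]
opening: 0.996
gripper_force: 0.0
```

```bash
python3 - <<'E'
from h import *
np.set_printoptions(precision=3,suppress=True)
s,b,c2=look("w3");print(s["eef_pos"])
h=cv2.cvtColor(b,cv2.COLOR_BGR2HSV);m=cv2.inRange(h,(60,90,20),(90,255,255))
n,l,st,ce=cv2.connectedComponentsWithStats(m);u=proj(c2,[[480,-150,50]])[0]
i=min(range(1,n),key=lambda i:np.hypot(*(ce[i]-proj(c2,[519,-186,50])[0])) if st[i,4]>3000 else 1e9)
X=plane(c2,cv2.convexHull(np.argwhere(l==i)[:,::-1].astype(np.int32))[:,0].astype(float),50)[:,:2]
print("rect",cv2.minAreaRect(X.astype(np.float32)))
r=cv2.inRange(h,(0,150,60),(8,255,255))|cv2.inRange(h,(172,150,60),(180,255,255))
P=np.argwhere(r)[:,::-1].astype(float);L=plane(c2,P,50)[:,:2]
k=(abs(L[:,1]+187)<15)&(L[:,0]>464)&(L[:,0]<495);v=cv2.fitLine(L[k].astype(np.float32),2,0,.01,.01).ravel();print("line",v,np.arctan(v[1]/v[0]),k.sum())
u=proj(c2,[519.7,-186,128])[0].astype(int);print(u)
z=b[u[1]-55:u[1]+55,u[0]-65:u[0]+65];cv2.imwrite("pics/z3.png",cv2.resize(z,None,fx=5,fy=5,interpolation=2))
E
```

```text
[ 518.992 -187.033  234.209]
rect ((520.1905517578125, -183.1641387939453), (116.14598846435547, 117.13845825195312), 4.68796443939209)
line [   0.996    0.091  478.112 -188.866] 0.09150514 340
[277 209]
```

View pics/z3.png

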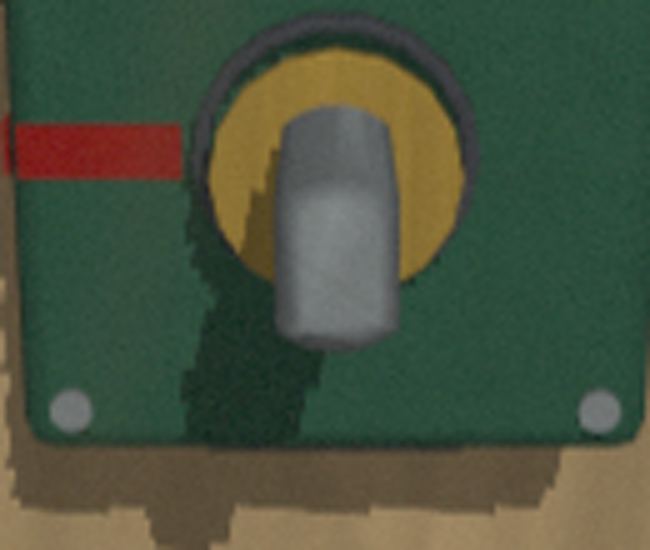

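The shaft's flat is now square to the red line, and the shaft is upright at about (279,206). Next is the collar, with another look from above it.

Emit:
{"name": "step_arm", "arguments": {
  "series": [
    [[-2.4,18,0],[0,0,5.9]],
    [[-2.4,18,0],[0,0,5.9]],
    [[-2.4,18,0],[0,0,5.9]],
    [[-2.4,18,0],[0,0,5.9]],
    [[-2.4,18,0],[0,0,5.9]],
    [[-2.4,18,0],[0,0,5.9]],
    [[-2.4,18,0],[0,0,5.9]],
    [[-2.4,18,0],[0,0,5.9]],
    [[-2.4,18,0],[0,0,5.9]],
    [[-2.4,18,0],[0,0,5.9]],
    [[-2.4,18,0],[0,0,5.9]],
    [[-2.4,18,0],[0,0,5.9]],
    [[-2.4,18,0],[0,0,5.9]],
    [[-2.4,18,0],[0,0,5.9]],
    [[-2.4,18,0],[0,0,5.9]],
    [[-2.4,18,0],[0,0,5.9]],
    [[-2.4,18,0],[0,0,5.9]],
    [[-2.4,18,0],[0,0,5.9]],
    [[0,0,0],[0,0,0]],
    [[0,0,0],[0,0,0]]
  ]
}}

```text
time_s: 9.97
eef_pos: [475.4, 137.1, 233.7]
eef_rot: [[-0.933, -0.359, -0.003], [-0.359, 0.933, -0.001], [0.003, 0.0, -1.0]]
force: [-0.2, -0.8, -0.1]
opening: 0.997
gripper_force: 0.0
```

Emit:
{"name": "step_arm", "arguments": {
  "series": [
    [[0,0,-10],[0,0,0]],
    [[0,0,-20],[0,0,0]],
    [[0,0,-10],[0,0,0]],
    [[0,0,0],[0,0,0]],
    [[0,0,0],[0,0,0]]
  ]
}}

```text
time_s: 10.38
eef_pos: [475.6, 136.0, 194.0]
eef_rot: [[-0.934, -0.357, -0.003], [-0.357, 0.934, -0.001], [0.003, 0.001, -1.0]]
force: [0.2, 0.6, 0.7]
opening: 0.997
gripper_force: 0.0
```

```bash
python3 - <<'E'
from h import *
np.set_printoptions(precision=3,suppress=True)
s,b,c=look("w4");print(s["eef_pos"],np.arctan2(s["eef_rot"][1][1],s["eef_rot"][0][1]))
h=cv2.cvtColor(b,cv2.COLOR_BGR2HSV)
r=cv2.inRange(h,(0,150,60),(8,255,255))|cv2.inRange(h,(172,150,60),(180,255,255))
P=np.argwhere(r)[:,::-1].astype(float);L=plane(c,P,80);k=np.hypot(*(L[:,:2]-[476,139]).T)<60
print("red px",P[k].mean(0),L[k].mean(0),P[k].min(0),P[k].max(0))
u=proj(c,[476.5,139.5,92])[0].astype(int);print("u",u,"crop origin",u-[75,60])
z=b[u[1]-60:u[1]+60,u[0]-75:u[0]+75];cv2.imwrite("pics/z4.png",cv2.resize(z,None,fx=5,fy=5,interpolation=2))
E
```

```text
[475.574 136.002 194.003] 1.936231562503024
red px [281.201 160.216] [444.273 127.892  80.   ] [270. 150.] [292. 171.]
u [280 212] crop origin [205 152]
```

View pics/z4.png

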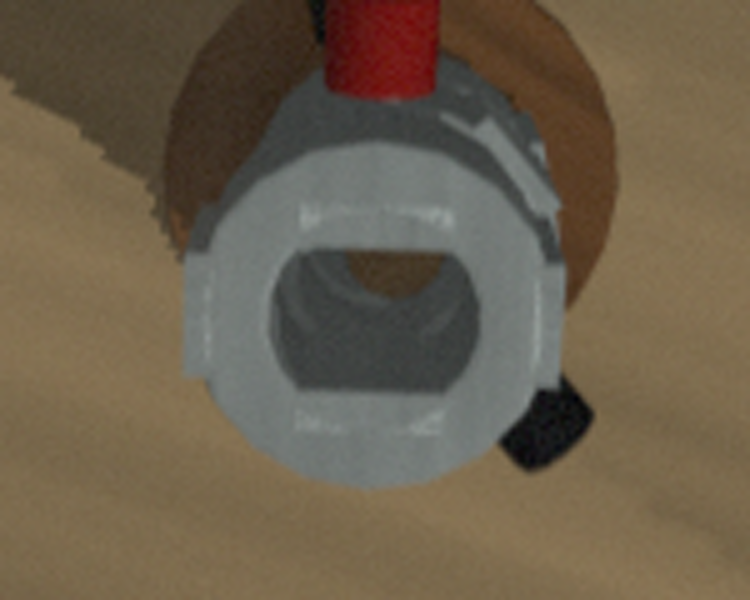

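The close view shows the top collar centred at (280,215). Its bore flats are horizontal and the red screw (281,160) is straight up, so the tool is aligned with the gripping flats. Next I centre over it and descend.

Emit:
{"name": "step_arm", "arguments": {
  "series": [
    [[2.4,4.1,-10],[0,0,0.5]],
    [[0,0,-20],[0,0,0]],
    [[0,0,-20],[0,0,0]],
    [[0,0,-20],[0,0,0]],
    [[0,0,-16],[0,0,0]],
    [[0,0,-15],[0,0,0]],
    [[0,0,-15],[0,0,0]],
    [[0,0,-10],[0,0,0]],
    [[0,0,-5],[0,0,0]],
    [[0,0,0],[0,0,0]],
    [[0,0,0],[0,0,0]]
  ]
}}

```text
time_s: 11.35
eef_pos: [479.0, 141.0, 64.8]
eef_rot: [[-0.93, -0.367, 0.001], [-0.367, 0.93, 0.0], [-0.001, -0.0, -1.0]]
force: [0.3, 0.8, -0.2]
opening: 0.996
gripper_force: 0.0
```

Emit:
{"name": "step_arm", "arguments": {
  "series": [
    [[0,0,0],[0,0,0]],
    [[0,0,0],[0,0,0]],
    [[0,0,0],[0,0,0]],
    [[0,0,0],[0,0,0]],
    [[0,0,0],[0,0,0]],
    [[0,0,0],[0,0,0]],
    [[0,0,0],[0,0,0]],
    [[0,0,0],[0,0,0]],
    [[0,0,0],[0,0,0]],
    [[0,0,0],[0,0,0]]
  ],
  "jaw": 45,
  "force": 60
}}

```text
time_s: 12.18
eef_pos: [479.8, 141.0, 65.9]
eef_rot: [[-0.93, -0.367, 0.003], [-0.367, 0.93, 0.0], [-0.003, -0.001, -1.0]]
force: [0.3, -1.6, 5.1]
opening: 0.606
gripper_force: 63.4
```

Emit:
{"name": "step_arm", "arguments": {
  "series": [
    [[0,0,5],[0,0,0]],
    [[0,0,10],[0,0,0]],
    [[0,0,15],[0,0,0]],
    [[0,0,20],[0,0,0]],
    [[0,0,20],[0,0,0]],
    [[0,0,20],[0,0,0]],
    [[0,0,10],[0,0,0]],
    [[0,0,0],[0,0,0]],
    [[0,0,0],[0,0,0]]
  ]
}}

```text
time_s: 12.93
eef_pos: [478.4, 140.9, 164.2]
eef_rot: [[-0.93, -0.367, -0.0], [-0.367, 0.93, 0.0], [-0.0, 0.0, -1.0]]
force: [-0.3, -0.8, -1.7]
opening: 0.61
gripper_force: 62.9
```

```bash
python3 - <<'E'
from h import *
s,b,c=look("w5");print(s["eef_pos"],np.arctan2(s["eef_rot"][1][1],s["eef_rot"][0][1]),s["opening"],s["force"])
sc=arm.read_camera("scene")[150:270,270:420]
cv2.imwrite("pics/z5.png",np.hstack([b[100:420,130:430],cv2.resize(sc,(400,320))]))
E
```

```text
[478.427584   140.92256176 164.23228095] 1.9465829767551077 0.6096955926777587 [-0.32133618 -0.82559165 -1.67686748]
```

View pics/z5.png

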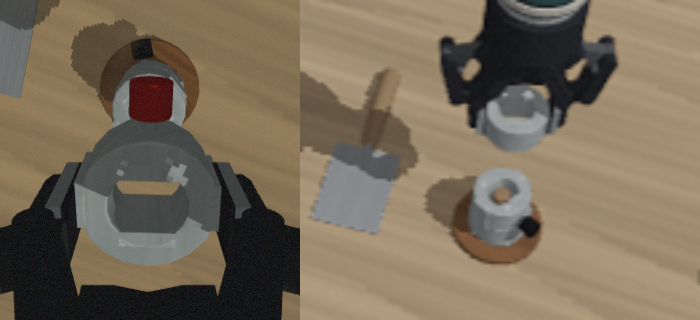

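The view confirms one collar lifted level in the jaws, with its ring centred at about (278.5,302.5) in the wrist image. The two others are still on the stand. Now I work out its offset in the tool frame.

```bash
python3 - <<'E'
from h import *
s=arm.observe();c=cam("wrist",s);p=s["eef_pos"];z=p[2]+26.5
X=plane(c,[[278.5,302.5]],z)[0];print(X-p, np.array(s["eef_rot"]).T@(X-p))
print(plane(c,[[207,302],[350,302]],z)-X)
E
```

```text
[-3.62344229 -0.03865113 26.5       ] [  3.47129781   1.31600611 -26.48771503]
[[ 9.07223432e+00 -2.35957179e+01 -2.84217094e-14]
 [-9.44667184e+00  2.34588764e+01 -5.68434189e-14]]
```

Emit:
{"name": "step_arm", "arguments": {
  "series": [
    [[2.15,-16.3,0],[0,0,-0.84]],
    [[2.15,-16.3,0],[0,0,-0.84]],
    [[2.15,-16.3,0],[0,0,-0.84]],
    [[2.15,-16.3,0],[0,0,-0.84]],
    [[2.15,-16.3,0],[0,0,-0.84]],
    [[2.15,-16.3,0],[0,0,-0.84]],
    [[2.15,-16.3,0],[0,0,-0.84]],
    [[2.15,-16.3,0],[0,0,-0.84]],
    [[2.15,-16.3,0],[0,0,-0.84]],
    [[2.15,-16.3,0],[0,0,-0.84]],
    [[2.15,-16.3,0],[0,0,-0.84]],
    [[2.15,-16.3,0],[0,0,-0.84]],
    [[2.15,-16.3,0],[0,0,-0.84]],
    [[2.15,-16.3,0],[0,0,-0.84]],
    [[2.15,-16.3,0],[0,0,-0.84]],
    [[2.15,-16.3,0],[0,0,-0.84]],
    [[2.15,-16.3,0],[0,0,-0.84]],
    [[2.15,-16.3,0],[0,0,-0.84]],
    [[2.15,-16.3,0],[0,0,-0.84]],
    [[2.15,-16.3,0],[0,0,-0.84]]
  ]
}}

```text
time_s: 14.7
eef_pos: [520.6, -185.5, 162.1]
eef_rot: [[-0.997, -0.082, -0.004], [-0.082, 0.997, 0.002], [0.004, 0.002, -1.0]]
force: [-0.2, -0.1, -1.4]
opening: 0.609
gripper_force: 62.9
```

Emit:
{"name": "step_arm", "arguments": {
  "series": [
    [[0,0,-10],[0,0,0]],
    [[0,0,-10],[0,0,0]],
    [[0,0,-5],[0,0,0]],
    [[0,0,0],[0,0,0]],
    [[0,0,0],[0,0,0]],
    [[0,0,0],[0,0,0]]
  ]
}}

```text
time_s: 15.2
eef_pos: [521.6, -184.4, 139.3]
eef_rot: [[-0.997, -0.083, -0.0], [-0.083, 0.997, 0.0], [-0.0, 0.0, -1.0]]
force: [0.8, 0.0, -1.5]
opening: 0.602
gripper_force: 63.1
```

```bash
python3 - <<'E'
from h import *
s,b,c=look("w6");print(s["eef_pos"],np.arctan2(s["eef_rot"][1][1],s["eef_rot"][0][1]),s["opening"],s["force"])
sd=arm.read_camera("side")[180:320,220:370]
sc=arm.read_camera("scene")[130:230,155:265]
cv2.imwrite("pics/z6.png",np.hstack([cv2.resize(b[180:390,190:370],(360,420)),np.vstack([cv2.resize(sd,(225,210)),cv2.resize(sc,(225,210))])]))
E
```

```text
[ 521.61244016 -184.44145615  139.34588937] 1.6543102488909391 0.6018683688329816 [ 0.83620715  0.00510291 -1.4994859 ]
```

View pics/z6.png

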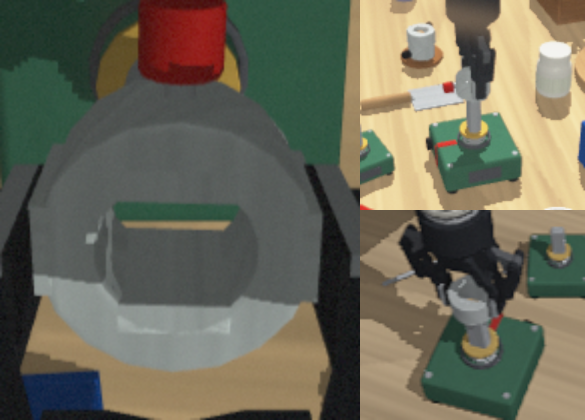

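The view shows the collar hovering above the shaft with its red screw over the red line. The washer centre is about 3 crop pixels left of the optical centre and the collar about 3 right of it, so the collar sits roughly 1.5 mm too far in +y.

Emit:
{"name": "step_arm", "arguments": {
  "series": [
    [[0,-1.5,-3],[0,0,0]],
    [[0,0,-3],[0,0,0]],
    [[0,0,-2],[0,0,0]],
    [[0,0,-2],[0,0,0]],
    [[0,0,-2],[0,0,0]],
    [[0,0,-2],[0,0,0]],
    [[0,0,-1],[0,0,0]],
    [[0,0,0],[0,0,0]],
    [[0,0,0],[0,0,0]]
  ]
}}

```text
time_s: 16.1
eef_pos: [521.6, -186.6, 124.3]
eef_rot: [[-0.997, -0.082, -0.0], [-0.082, 0.997, 0.0], [0.0, 0.0, -1.0]]
force: [0.3, -0.4, -2.2]
opening: 0.606
gripper_force: 63.1
```

Emit:
{"name": "step_arm", "arguments": {
  "series": [
    [[0,0,-2],[0,0,0]],
    [[0,0,-2],[0,0,0]],
    [[0,0,-2],[0,0,0]],
    [[0,0,-2],[0,0,0]],
    [[0,0,-2],[0,0,0]],
    [[0,0,0],[0,0,0]]
  ]
}}

```text
time_s: 16.6
eef_pos: [521.2, -186.4, 113.6]
eef_rot: [[-0.997, -0.082, -0.001], [-0.082, 0.997, 0.001], [0.001, 0.001, -1.0]]
force: [-0.0, 0.2, -2.1]
opening: 0.611
gripper_force: 63.1
```

Emit:
{"name": "step_arm", "arguments": {
  "series": [
    [[0,0,-4],[0,0,0]],
    [[0,0,-4],[0,0,0]],
    [[0,0,-4],[0,0,0]],
    [[0,0,-4],[0,0,0]],
    [[0,0,-4],[0,0,0]],
    [[0,0,-4],[0,0,0]],
    [[0,0,-4],[0,0,0]],
    [[0,0,-3],[0,0,0]],
    [[0,0,-3],[0,0,0]],
    [[0,0,0],[0,0,0]],
    [[0,0,0],[0,0,0]]
  ]
}}

```text
time_s: 17.52
eef_pos: [521.5, -186.6, 80.1]
eef_rot: [[-0.997, -0.082, -0.0], [-0.082, 0.997, 0.0], [0.0, 0.0, -1.0]]
force: [-0.2, -0.4, -1.4]
opening: 0.608
gripper_force: 63.1
```

Emit:
{"name": "step_arm", "arguments": {
  "series": [
    [[0,0,-2],[0,0,0]],
    [[0,0,-2],[0,0,0]],
    [[0,0,-2],[0,0,0]],
    [[0,0,-2],[0,0,0]],
    [[0,0,0],[0,0,0]],
    [[0,0,0],[0,0,0]],
    [[0,0,0],[0,0,0]]
  ]
}}

```text
time_s: 18.1
eef_pos: [521.7, -186.7, 72.9]
eef_rot: [[-0.997, -0.082, 0.0], [-0.082, 0.997, -0.0], [-0.0, -0.0, -1.0]]
force: [-0.6, 0.6, 1.0]
opening: 0.613
gripper_force: 63.4
```

Emit:
{"name": "step_arm", "arguments": {
  "series": [
    [[0,0,-2],[0,0,0]],
    [[0,0,-2],[0,0,0]],
    [[0,0,-2],[0,0,0]],
    [[0,0,0],[0,0,0]],
    [[0,0,0],[0,0,0]],
    [[0,0,0],[0,0,0]]
  ]
}}

```text
time_s: 18.6
eef_pos: [521.8, -186.7, 66.8]
eef_rot: [[-0.997, -0.082, 0.001], [-0.082, 0.997, -0.0], [-0.001, -0.0, -1.0]]
force: [-1.7, 0.4, 5.2]
opening: 0.607
gripper_force: 63.7
```

Emit:
{"name": "step_arm", "arguments": {
  "series": [
    [[0,0,-1],[0,0,0]],
    [[0,0,-1],[0,0,0]],
    [[0,0,0],[0,0,0]],
    [[0,0,0],[0,0,0]],
    [[0,0,0],[0,0,0]]
  ]
}}

```text
time_s: 19.02
eef_pos: [521.8, -186.7, 64.7]
eef_rot: [[-0.997, -0.082, 0.001], [-0.082, 0.997, -0.0], [-0.001, -0.0, -1.0]]
force: [-0.7, 1.1, 4.6]
opening: 0.61
gripper_force: 63.8
```

```bash
python3 - <<'E'
from h import *
s=arm.observe();print(s["eef_pos"],s["force"],s["opening"])
sd=arm.read_camera("side")[200:320,230:360]
sc=arm.read_camera("scene")[130:240,155:265]
cv2.imwrite("pics/z7.png",np.hstack([cv2.resize(sd,(400,400),interpolation=2),cv2.resize(sc,(400,400),interpolation=2)]))
E
```

```text
[ 521.80261835 -186.73146933   64.68705258] [-0.74624114  1.09998584  4.56270535] 0.6097845468232644
```

View pics/z7.png

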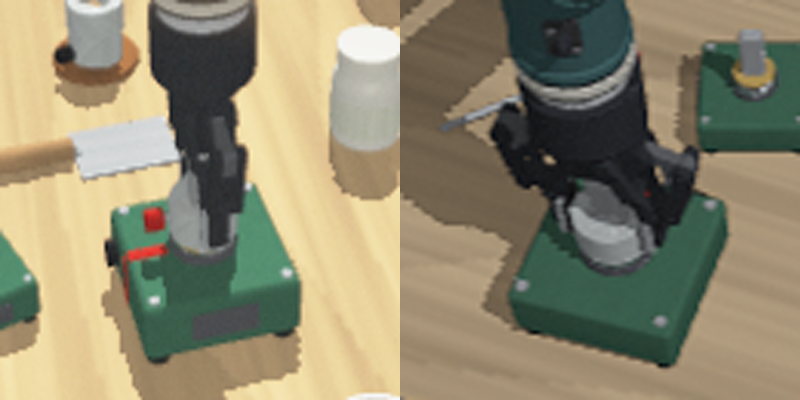

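The side and scene views show the collar seated on the shaft against the washer, its red screw over the red line. The other collars are still on the stand. By height the washer is about 8 mm down.

```bash
python3 -c "
from rig import arm
print(arm.finish_job())"
```

```text
the job is handed in; nothing more can be done
None
```

The shaft's flat faces the red line, and the top collar is on the shaft with its screw along that line, still gripped and pressed about 8 mm of the washer's 10 mm travel (estimated from arm height; wrist force suggests nearer 6 mm); the job was handed in at about 19 s.

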